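# Wake the counter scanner and hold a gift box up to it

### The job

Wake the bar-code scanner in its stand: squeeze its yellow trigger all the way in against the grip and let it spring back. Then lift the small flowered gift box off the book and finish while still holding it in the air, level and still, centred in front of the scanner's red window about 11 cm away, with one of its two sticker sides squarely facing the window. Do not let go of the box at the end, and leave the spool, the little pot and the flower stamp where they stand.

Things in the scene. Friction and masses are not known exactly. Their poses are not given: they have to be found in the camera images.
- scanner: Grey bar-code scanner lying on its side in a fixed stand. Origin: underside of the 130x120x10 mm base plate, z up. Scanner's mid plane at z 120. Head x -62..86, y +-37, z 87..153 mm looks along +x, red window at its end. Pistol grip leaves the head along -y (y -32..-151 mm), 24 mm thick (x -30..-6; end cap from y -143 on: 28), 34 mm tall (z 103..137), free air round it.
- window (a point): Centre of the scanner's red window, at (86, 0, 120) mm in the scanner's frame; same axes as the scanner: +x is the looking direction, level, away from the window; z up.
- grip (a point): Centre of the grip beside the trigger, at (-18, -72, 120) mm in the scanner's frame, same axes. A pinch from above along the frame's x here (one finger on the grip's back, one on the trigger) squeezes it: 50 mm over grip and trigger at rest, 42 mm squeezed; the middle of the squeezed pair lies 8 mm towards +x from this point.
- trigger (a joint): Yellow trigger, 48 mm long, 22 mm tall (z 109..131 mm in the scanner's frame), on the grip's +x side; upright hinge at its end next to the head, at (8, -40) mm in the scanner's frame. Sprung: 0 rad at rest, 0.28 rad fully squeezed, which takes about 8 N beside grip. Squeezed means above 0.2 rad, released below 0.06 rad.
- gift_box: Small wooden keepsake box with flowered lid (one rigid piece), 41 mm (x) x 51 mm (y) x 28 mm high, about 0.12 kg, loose, lying on the book. Origin: centre of its underside, z up. Its two sides across x (51 mm wide) each bear a white bar-code sticker; the two plain ends across y are 51 mm apart.
- box_mid (a point): Middle of the gift box, 14 mm above the centre of its underside, axes as the box.
- book: Brown book lying flat, fixed, 85 x 131 x 19 mm, under the gift box. Origin: centre of its underside on the table.
- spool: Bystander: wooden thread spool, 33 mm across, 40 mm high, origin under its centre; leave it alone.
- wood_pot: Bystander: small turned wooden pot with red lid (one piece), 40 mm across, 30 mm high, origin under its centre; leave it alone.
- flower_stamp: Bystander: wooden stamp block with flowers, 30 x 46 x 34 mm, origin under its centre; leave it alone.
Not all that is in view belongs to the job. What is shaped like the gift_box but green is not meant.

How it is judged:
On the way, in this order (a step that is already met when the one before it is completed fails the run):
1. the trigger is squeezed in (above 0.2 rad) (value of joint trigger above 0.2 rad), for 0.2 s.
2. the trigger has sprung back (below 0.06 rad) (value of joint trigger below 0.06 rad), for 0.2 s.
3. the gift box is lifted at least 25 mm clear of the book, held by the fingers (z of gift_box in the frame of book above 0.044 m and contact force between the fingers and gift_box above 1 N), for 0.2 s.
At the end, for the whole second after the job is handed in: The fingers alone hold the box in the air: its middle 70-150 mm out from the window, within 30 mm of its centre line sideways and in height, level within 0.12 rad, a sticker side square to the window within 0.25 rad, still (0.03 m/s, 0.3 rad/s), clear of scanner and book; trigger released (x of box_mid in the frame of window between 0.07 and 0.15 m and y of box_mid in the frame of window between -0.03 and 0.03 m and z of box_mid in the frame of window between -0.03 and 0.03 m and angle between gift_box's own z axis and vertical below 0.12 rad and angle between the x axis of gift_box and the x axis of window, either way round below 0.25 rad and linear speed of gift_box below 0.03 m/s and angular speed of gift_box below 0.3 rad/s and contact force between the fingers and gift_box above 1 N and contact force between gift_box and scanner below 0.1 N and contact force between gift_box and book below 0.1 N and value of joint trigger below 0.06 rad); the arm keeps its last pose, push and grip.
It fails at once if the spool is moved more than 20 mm or tipped over (distance of spool from where it was at the start of the episode above 0.02 m or angle between spool's own z axis and vertical above 0.5 rad).
It fails at once if the wood pot is moved more than 20 mm or tipped over (distance of wood_pot from where it was at the start of the episode above 0.02 m or angle between wood_pot's own z axis and vertical above 0.5 rad).
It fails at once if the flower stamp is moved more than 20 mm or tipped over (distance of flower_stamp from where it was at the start of the episode above 0.02 m or angle between flower_stamp's own z axis and vertical above 0.5 rad).
It fails at once if the gift box falls to the table or tips more than 0.5 rad (height (world z) of gift_box below 0.01 m or angle between gift_box's own z axis and vertical above 0.5 rad).
It also fails if it takes over 48 s, if anything falls off the work surface, if the arm or the gripper's body presses on something with over 40 N, if the wrist force passes 120 N, or if a joint passes its speed limit or range.

### The arm

A 6-joint arm with a two-finger parallel gripper is mounted at the origin on a cart in front of the work surface, level with it; the furniture and walls round the work are solid. World frame = base frame: x ahead of the robot, y to its left, z up, the work surface at z = 0. Lengths are in m, angles in rad, forces in N, time in s.
With the tool pointing down it reaches from about 0.375 to 0.75 m from the base axis. Payload 9 kg.
Tool frame: the origin (TCP) lies midway between the tips of the shut fingers; the grasp point (between the pads) lies 19 mm behind it; x points along the fingers, z is the direction in which the jaws open and shut, and the axes are right-handed (so a half turn about x gives the same grasp; the last joint's range is limited). The gripper opens to 85 mm and grips with 20 to 120 N. Pads are 22 mm wide; open, the fingers measure 114 mm over their backs; the gripper's body (76 mm by 85 mm) begins 54 mm behind the grasp point. The pads swing forward as they close: fully open they stand 13 mm farther back than shut.
Start: joints at [-1.522, 0.104, 0.097, 1.564, 0, 1.353], TCP at [0.158, -0.579, 0.231] pointing down, gripper open.
Joint ranges: [-2.99, 2.99], [-0.84, 1.86], [-1.1, 1.16], [-1.84, 2.11], [-1.51, 1.56], [-3.14, 3.14]. Speed limits (rad/s): [2.22, 2.22, 2.57, 3.14, 3.14, 3.14].

### API

Orientations are given as a unit quaternion [x, y, z, w].
In Python, from workcell import env, claw, solve_ik, eyes gives the robot as it stands. Calls block until the motion is done:
- env.move_ptp(position, orientation): joint-space move of the TCP to a pose.
- env.move_linear(position, speed=0.15, attitude=None): straight line of the TCP; attitude=None keeps the orientation; speed is the mean speed in m/s.
- env.move_j(angles): joint-space move.
- claw.gripper_to(opening): finger opening in m; the grip force is fixed at half the most; returns when the fingers have stopped.
- env.dwell(seconds).
- solve_ik(position, orientation): joint angles nearest the present ones, or None.
- eyes.snapshot(name): name is "scene" or "top" or "wrist"; returns a dict with "img" (480x640x3 uint8, blue, green, red), "vfov" (degrees; the focal length in pixels is half the picture's height over the tangent of half this angle, whatever the lens; pixels are square), "cx", "cy" (the principal point, pixels), "cam_to_world" (4x4, takes a point from camera to world coordinates). Camera axes: x right, y up, looking along -z (the intrinsics and any distortion apply to the point x, -y, -z); pixel columns grow to the right and rows downward; lengths in m; the calibration is good to about 2 mm. A picture is of the moment at which its call begins. There is no depth.
A pose or a line that the arm cannot do raises env.MotionError and nothing moves.
- env.sign_off(): hands the job in, once; it reports no verdict.
Trained networks look in a picture, given as the dict that the camera call returned (one of the last four; its "shot" number tells which), for a name from the list of things; names that differ only in an ending like _2 or _b are one class to them, and where a whole thing is asked for, a point or a joint stands for the part that bears it (a point fixed in the world has none). Each returns a list of dicts, best first, with "confidence" (0 to 1); they miss things now and then, are a little off and sometimes report something else, mostly with a low value. They report only what shows in the picture. A call takes as long as a camera call. They do not tell look-alikes from the thing itself.
- eyes.cut_out(picture, thing): "pixels" (480x640 bool, what is visible of it) and "box" ([left, top, right, bottom] in pixels, round what is visible of it).
Readings, each from a call of its own:
- env.current_time(): time.
- env.current_joint_pos(): joint angles.
- env.current_qd(): joint speeds.
- env.current_tau(): joint torques, N m.
- env.current_tool_pos(): TCP position.
- env.current_orientation(): TCP orientation.
- env.current_wrist_force(): force on the tool from outside, world axes, zero at the start.
- env.current_wrist_torque(): the same for the moment, N m.
- env.current_grip_width(): finger opening in m.
Only numpy, scipy, OpenCV 4.12 (cv2) and the standard library are available. Lean on these libraries where they do the work, as an engineer would, in place of code of your own. Each camera call takes 0.05 s, during which the arm holds its last target.

## Working session

There is one attempt and no reset: what is moved stays moved. The work goes in short steps, each a Python script; the robot and the scene stay as the last script left them, time stands still between calls to the robot, and variables do not carry over. Pictures are saved under pics/ and viewed, and the job is handed in when it is done.

```bash
mkdir -p pics; ls; python3 - <<'E'
from workcell import env, claw, solve_ik, eyes
import cv2,pickle,numpy as np
for n in ["scene","top"]:
    s=eyes.snapshot(n); cv2.imwrite(f"pics/{n}0.png",s["img"])
    print(n,s["vfov"],s["cx"],s["cy"],[k for k in s if k!="img"]); print(np.round(s["cam_to_world"],4))
    for t in ["scanner","trigger","gift_box","book","spool","wood_pot","flower_stamp"]:
        r=eyes.cut_out(s,t)
        for d in r: print(t,round(d["confidence"],2),d["box"])
        s["det_"+t]=r
    pickle.dump(s,open(f"{n}0.pkl","wb"))
print(env.current_time(),env.current_orientation())
E
```

```text
pics
scene 44.82613140613634 327.5690040556015 240.177949313297 ['vfov', 'cx', 'cy', 'cam_to_world', 'shot']
[[ 0.449   0.4107 -0.7936 -0.3123]
 [-0.8932  0.1812 -0.4116 -0.4906]
 [-0.0253  0.8936  0.4481  0.579 ]
 [ 0.      0.      0.      1.    ]]
scanner 0.94 [195.5, 198.5, 277.8, 281.1]
scanner 0.69 [272.3, 298.2, 298.0, 322.4]
gift_box 0.77 [483.9, 257.7, 512.0, 284.0]
gift_box 0.76 [449.2, 307.0, 487.2, 340.2]
gift_box 0.76 [333.7, 313.5, 368.3, 346.3]
book 0.9 [417.8, 311.0, 499.3, 355.2]
book 0.42 [448.1, 305.4, 490.3, 341.7]
spool 0.82 [340.7, 238.7, 357.8, 258.1]
wood_pot 0.9 [272.9, 299.7, 296.0, 322.9]
flower_stamp 0.87 [373.0, 251.0, 397.8, 276.0]
top 45.835526546173575 319.11843636396185 229.1881133005728 ['vfov', 'cx', 'cy', 'cam_to_world', 'shot']
[[ 0.0149  0.9906 -0.1359  0.3957]
 [-0.9998  0.0169  0.0136 -0.0567]
 [ 0.0158  0.1356  0.9906  1.3526]
 [ 0.      0.      0.      1.    ]]
scanner 0.92 [163.6, 208.1, 251.6, 298.8]
trigger 0.53 [195.0, 251.5, 208.4, 275.9]
gift_box 0.95 [420.5, 164.8, 442.5, 188.6]
gift_box 0.8 [421.0, 262.6, 442.5, 281.8]
gift_box 0.61 [339.4, 288.3, 367.3, 317.0]
book 0.84 [391.3, 246.2, 457.3, 292.7]
book 0.64 [195.6, 249.9, 207.0, 275.1]
spool 0.64 [297.2, 188.7, 314.7, 205.1]
wood_pot 0.75 [290.7, 290.4, 302.9, 307.5]
flower_stamp 0.82 [332.5, 197.1, 348.6, 214.2]
0.8 [ 0.42903658  0.56203937 -0.42907905  0.56207697]
```

```bash
python3 - <<'E'
import cv2
a=cv2.imread("pics/top0.png"); cv2.imwrite("pics/topc.png",cv2.resize(a[140:340,140:480],None,fx=2.35,fy=2.35,interpolation=cv2.INTER_CUBIC))
a=cv2.imread("pics/scene0.png"); cv2.imwrite("pics/scenec.png",cv2.resize(a[180:380,180:520],None,fx=2.35,fy=2.35,interpolation=cv2.INTER_CUBIC))
E
```

```text
(no output)
```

View pics/topc.png

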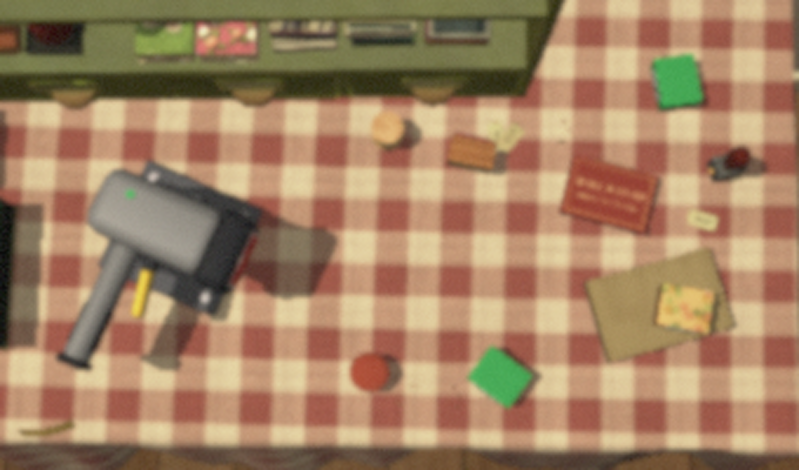

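View pics/scenec.png

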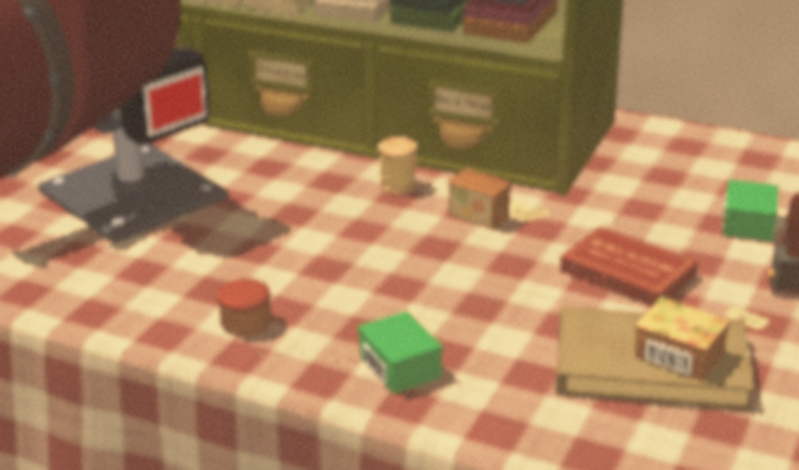

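View pics/top0.png

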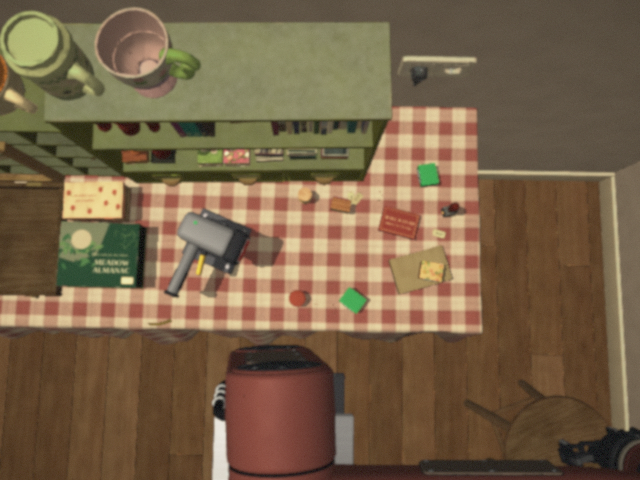

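View pics/scene0.png

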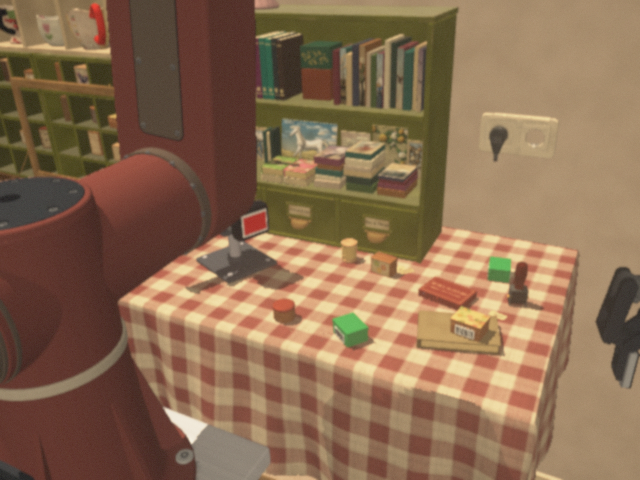

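```bash
cat > h.py <<'E'
import numpy as np,cv2,pickle
from scipy.optimize import minimize
def proj(s,P):
    P=np.atleast_2d(P); T=np.linalg.inv(s["cam_to_world"]); c=P@T[:3,:3].T+T[:3,3]
    f=240/np.tan(np.radians(s["vfov"])/2)
    return np.c_[s["cx"]+f*c[:,0]/-c[:,2], s["cy"]-f*c[:,1]/-c[:,2]]
def ray(s,uv,z):
    f=240/np.tan(np.radians(s["vfov"])/2)
    d=s["cam_to_world"][:3,:3]@np.array([(uv[0]-s["cx"])/f,-(uv[1]-s["cy"])/f,-1]); o=s["cam_to_world"][:3,3]
    return o+d*(z-o[2])/d[2]
def box(x0,x1,y0,y1,z0,z1):
    return np.array([[x,y,z] for x in(x0,x1) for y in(y0,y1) for z in(z0,z1)])/1000
def place(B,x,y,th,z=0):
    c,s_=np.cos(th),np.sin(th); return B@np.array([[c,-s_,0],[s_,c,0],[0,0,1]]).T+[x,y,z]
def sil(s,parts,p,z=0,k=4):
    m=np.zeros((480*k,640*k),np.uint8)
    for B in parts:
        q=proj(s,place(B,*p,z=z)); h=cv2.convexHull(((q+0.5)*k).astype(np.float32)).astype(np.int32)
        cv2.fillConvexPoly(m,h,255)
    return cv2.resize(m,(640,480),interpolation=cv2.INTER_AREA)/255.
def fit(shots,parts,p0,z=0):
    # shots list of (s,mask)
    def cost(p):
        c=0
        for s,m in shots:
            a=sil(s,parts,p,z); c+=np.abs(a-m).sum()/m.sum()
        return c
    best=None
    for d in (0,.1,-.1):
        st=np.array(p0)+[0,0,d]
        sx=np.vstack([st]+[st+np.eye(3)[i]*[.012,.012,.15][i] for i in range(3)])
        r=minimize(cost,st,method="Nelder-Mead",options=dict(initial_simplex=sx,xatol=1e-4,fatol=1e-4,maxiter=200))
        if best is None or r.fun<best.fun: best=r
    return best.x,best.fun
def cylp(r,h):
    a=np.linspace(0,2*np.pi,24); return np.array([[r*np.cos(t),r*np.sin(t),z] for t in a for z in(0,h)])/1000
SC=[box(-62,86,-37,37,87,153),box(-30,-6,-151,-32,103,137),box(-65,65,-60,60,0,10)]
GB=[box(-20.5,20.5,-25.5,25.5,0,28)]; BK=[box(-42.5,42.5,-65.5,65.5,0,19)]
E
python3 - <<'E'
from h import *
t=pickle.load(open("top0.pkl","rb")); c=pickle.load(open("scene0.pkl","rb"))
def near(L,u,v):
    return min(L,key=lambda d:abs((d["box"][0]+d["box"][2])/2-u)+abs((d["box"][1]+d["box"][3])/2-v))["pixels"].astype(float)
mt=near(t["det_scanner"],208,253); p=ray(t,(213,240),.12)
for th in(-1.8,-2.1): print("scanner",fit([(t,mt)],SC,[p[0],p[1],th]))
mb=near(t["det_book"],424,269); 
p=ray(t,(421,269),.02)
for th in (-1.3,.3): print("book",fit([(t,mb)],BK,[p[0],p[1],th]))
g=near(t["det_gift_box"],432,272); gs=near(c["det_gift_box"],468,324);p=ray(t,(432,271),.04)
for th in (0,-1.57): print("gift top",fit([(t,g)],GB,[p[0],p[1],th],.019), "scene",fit([(c,gs)],GB,[p[0],p[1],th],.019),"both",fit([(t,g),(c,gs)],GB,[p[0],p[1],th],.019))
for n,h in(("spool",.04),("wood_pot",.03),("flower_stamp",.034)):
    for s in(t,c):
        b=s["det_"+n][0]["box"]; print(n,ray(s,((b[0]+b[2])/2,(b[1]+b[3])/2),h/2))
E
```

```text
scanner (array([ 0.54695019,  0.16738872, -1.97459768]), np.float64(0.10258711111780264))
scanner (array([ 0.54667812,  0.16682444, -1.978482  ]), np.float64(0.1029153304526315))
book (array([ 0.48745631, -0.31628132, -2.84063759]), np.float64(0.29682909073550295))
book (array([ 0.48722687, -0.3161268 ,  0.30423755]), np.float64(0.2967527120403852))
gift top (array([ 0.48159854, -0.3379546 , -0.17441646]), np.float64(0.09714960058097313)) scene (array([ 0.47769214, -0.33312495, -0.05262109]), np.float64(0.07773384431331994)) both (array([ 0.48044441, -0.33566455, -0.16399413]), np.float64(0.3245649648269434))
gift top (array([ 0.48049596, -0.3382307 , -1.47404441]), np.float64(0.258442265795207)) scene (array([ 0.48106938, -0.3325099 , -1.80869862]), np.float64(0.18055031733479324)) both (array([ 0.48027408, -0.33644969, -1.5711394 ]), np.float64(0.5425589478198112))
spool [ 0.6556815  -0.04248586  0.02      ]
spool [ 0.66165852 -0.03564077  0.02      ]
wood_pot [ 0.41361814 -0.02543602  0.015     ]
wood_pot [ 0.40863356 -0.02796198  0.015     ]
flower_stamp [ 0.63648585 -0.12550288  0.017     ]
flower_stamp [ 0.63696301 -0.12600764  0.017     ]
```

```bash
cat >> h.py <<'E'
from scipy.spatial.transform import Rotation as R
def down(a):
    z=np.array([np.cos(a),np.sin(a),0]); x=np.array([0,0,-1.]); return R.from_matrix(np.c_[x,np.cross(z,x),z]).as_quat()
E
python3 - <<'E'
from h import *
from workcell import env, claw, solve_ik, eyes
th=-1.976; sx=np.array([np.cos(th),np.sin(th)]); sy=np.array([-sx[1],sx[0]]); o=np.array([.547,.167])
S=lambda x,y:o+x*sx+y*sy
print("grip",S(-.01,-.072),"final",S(.196,0))
for name,p,a in(("look",(.48,-.336,.25),-.17+np.pi/2),("scan",(*S(-.01,-.072),.24),th),("grip",(*S(-.01,-.072),.10),th),("box",(.48,-.336,.02),-.17+np.pi/2),("final",(*S(.196,0),.101),th+np.pi/2)):
    for k in(0,np.pi):
        q=solve_ik(list(p),list(down(a+k))); print(name,k,None if q is None else np.round(q,2))
env.move_ptp([.44,-.336,.25],list(down(-.17+np.pi/2)))
s=eyes.snapshot("wrist"); cv2.imwrite("pics/w1.png",s["img"]); print(np.round(s["cam_to_world"],3),s["vfov"])
for n in("gift_box","book"):
    s["det_"+n]=eyes.cut_out(s,n)
    for d in s["det_"+n]: print(n,d["confidence"],d["box"])
pickle.dump(s,open("w1.pkl","wb")); print(env.current_time(),env.current_tool_pos(),env.current_joint_pos())
E
```

```text
grip [0.48477247 0.20457305] final [ 0.46973563 -0.01312834]
look 0 [-0.83  0.07  0.09  1.6   0.   -0.66]
look 3.141592653589793 [-0.83  0.07  0.09  1.6   0.    2.48]
scan 0 [ 0.15 -0.12 -0.11  1.58  0.   -2.59]
scan 3.141592653589793 [ 0.15 -0.12 -0.11  1.58  0.    0.56]
grip 0 [ 0.15 -0.1  -0.35  1.33  0.   -2.59]
grip 3.141592653589793 [ 0.15 -0.1  -0.35  1.33  0.    0.56]
box 0 [-0.83  0.13 -0.26  1.18  0.   -0.66]
box 3.141592653589793 [-0.83  0.13 -0.26  1.18  0.    2.48]
final 0 [-0.31 -0.29 -0.51  1.35  0.    1.67]
final 3.141592653589793 [-0.31 -0.29 -0.51  1.35  0.   -1.47]
[[ 0.172 -0.95  -0.261  0.374]
 [ 0.985  0.166  0.046 -0.326]
 [-0.    -0.265  0.964  0.392]
 [ 0.     0.     0.     1.   ]] 70.3095483362242
gift_box 0.66 [454.8, 129.5, 519.6, 181.5]
gift_box 0.58 [309.0, 229.0, 355.3, 269.0]
book 0.68 [278.2, 186.5, 416.4, 298.3]
2.75 [ 0.43971268 -0.33639987  0.24988588] [-8.89328906e-01 -3.24114421e-02 -8.47468368e-03  1.59490804e+00
 -2.31332903e-05 -7.18036127e-01]
```

View pics/w1.png

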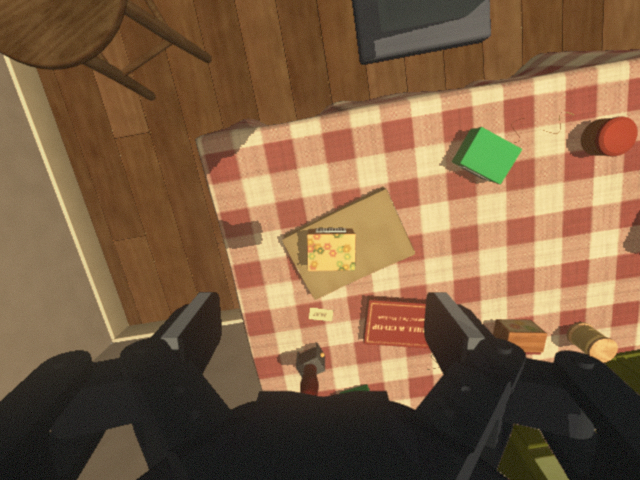

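```bash
python3 - <<'E'
from h import *
t=pickle.load(open("w1.pkl","rb"));
g=[d for d in t["det_gift_box"] if d["box"][0]<400][0]["pixels"].astype(float)
b=t["det_book"][0]["pixels"].astype(float)
print(fit([(t,g)],GB,[.48,-.336,-.15],.019))
print(fit([(t,np.maximum(b,g))],BK,[.487,-.316,.3]))
p,_=fit([(t,g)],GB,[.48,-.336,-.15],.019)
im=t["img"].copy()
for B,pp,z in((GB[0],p,.019),(BK[0],(.487,-.316,.304),0)):
    q=proj(t,place(B,*pp,z=z))
    for i in range(8):
        for j in range(i):
            if bin(i^j).count("1")==1: cv2.line(im,*[tuple(int(round(v)) for v in q[k]) for k in(i,j)],(255,0,0),1)
cv2.imwrite("pics/w1o.png",cv2.resize(im[170:310,260:440],None,fx=4,fy=4))
E
```

```text
(array([ 0.48243647, -0.33621045, -0.17682361]), np.float64(0.04055681184106194))
(array([ 0.48756812, -0.31577032,  0.28489728]), np.float64(0.0298413053560899))
```

View pics/w1o.png

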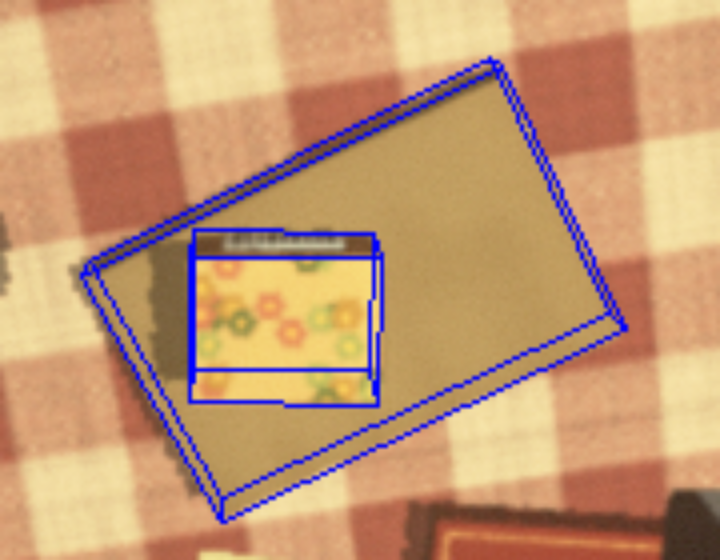

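```bash
python3 - <<'E'
from h import *
from workcell import env, claw, solve_ik, eyes
th=-1.976
env.move_ptp([.47,.19,.28],list(down(th+np.pi)))
s=eyes.snapshot("wrist"); cv2.imwrite("pics/w2.png",s["img"]); print(np.round(s["cam_to_world"],3))
for n in("scanner","trigger"):
    s["det_"+n]=eyes.cut_out(s,n)
    for d in s["det_"+n]: print(n,d["confidence"],d["box"])
pickle.dump(s,open("w2.pkl","wb")); print(env.current_time(),env.current_tool_pos(),env.current_joint_pos())
im=s["img"].copy()
for B in SC:
    q=proj(s,place(B,.547,.167,th))
    for i in range(8):
        for j in range(i):
            if bin(i^j).count("1")==1: cv2.line(im,*[tuple(int(round(v)) for v in q[k]) for k in(i,j)],(255,0,0),1)
cv2.imwrite("pics/w2o.png",im)
m=s["det_scanner"][0]["pixels"].astype(float); print(fit([(s,m)],SC,[.547,.167,th]))
E
```

```text
[[ 0.396 -0.885 -0.243  0.409]
 [ 0.918  0.382  0.106  0.215]
 [-0.001 -0.265  0.964  0.422]
 [ 0.     0.     0.     1.   ]]
scanner 0.85 [240.3, 137.8, 404.9, 351.5]
scanner 0.63 [0.0, 306.5, 52.5, 392.5]
trigger 0.58 [311.0, 215.4, 332.1, 275.8]
4.8083 [0.47029756 0.1893332  0.27989044] [ 1.24269253e-01 -1.61802261e-01 -7.52943586e-02  1.65747247e+00
 -6.61302001e-05  5.30652938e-01]
(array([ 0.54562251,  0.1687179 , -1.96732462]), np.float64(0.18350391819856038))
```

View pics/w2o.png

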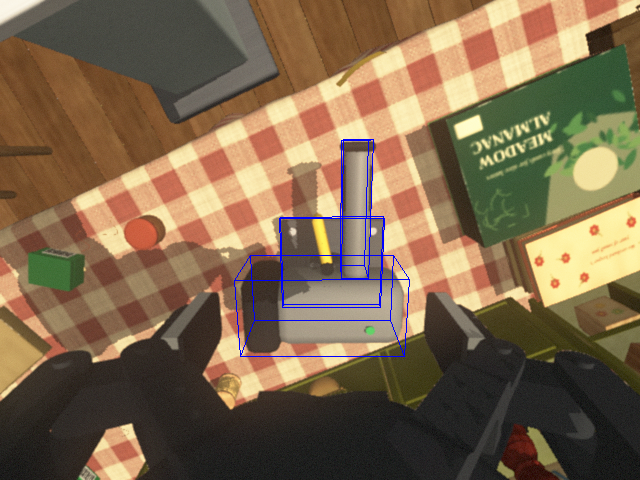

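```bash
python3 - <<'E'
from h import *
from workcell import env, claw, solve_ik, eyes
th=-1.974; sx=np.array([np.cos(th),np.sin(th)]); sy=np.array([-sx[1],sx[0]]); o=np.array([.546,.168])
S=lambda x,y:o+x*sx+y*sy
g=S(-.010,-.073)
env.move_ptp([*g,.24],list(down(th+np.pi)))
env.move_linear([*g,.101],speed=.12)
print(env.current_tool_pos(),env.current_wrist_force(),env.current_grip_width())
s=eyes.snapshot("wrist"); cv2.imwrite("pics/w3a.png",s["img"])
claw.gripper_to(.0415)
env.dwell(.4)
print("squeezed",env.current_grip_width(),env.current_wrist_force(),env.current_tool_pos())
s=eyes.snapshot("wrist"); cv2.imwrite("pics/w3.png",s["img"]); print(env.current_time())
E
```

```text
[0.48334355 0.20591957 0.10187525] [0.30176215 0.14382724 0.16014401] 0.08516217945106097
squeezed 0.041571898721609504 [1.04680898 5.28491743 3.79702361] [0.48308451 0.20645918 0.10144434]
7.4167
```

View pics/w3.png

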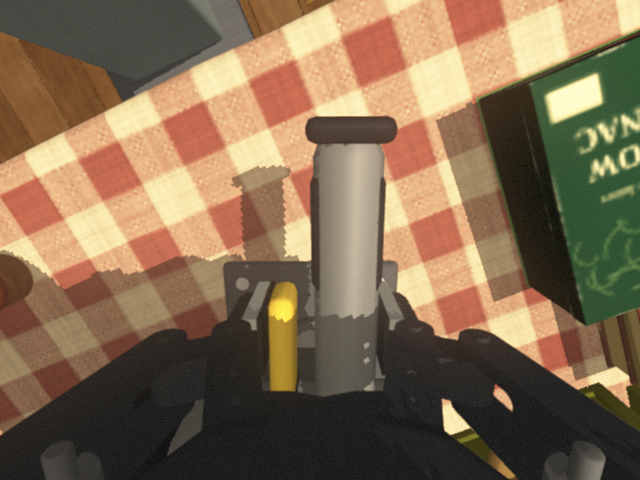

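View pics/w3a.png

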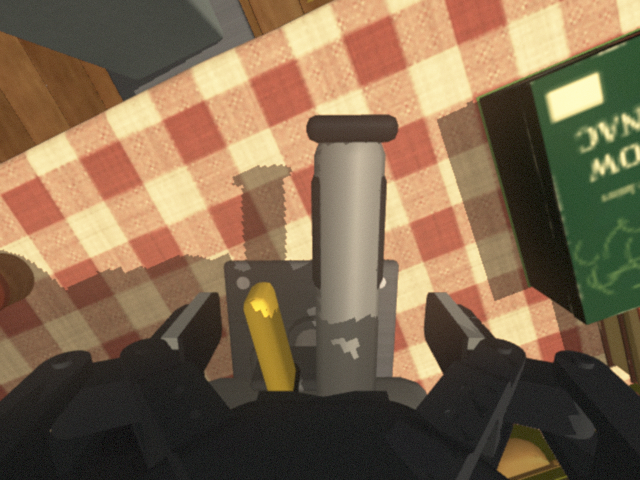

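```bash
python3 - <<'E'
from h import *
from workcell import env, claw, solve_ik, eyes
claw.gripper_to(.0395); env.dwell(.4)
print("squeezed",env.current_grip_width(),env.current_wrist_force())
s=eyes.snapshot("wrist"); cv2.imwrite("pics/w4.png",s["img"])
claw.gripper_to(.085); env.dwell(.4)
s=eyes.snapshot("wrist"); cv2.imwrite("pics/w5.png",s["img"]); print(env.current_grip_width(),env.current_time())
a=cv2.imread("pics/w4.png");cv2.imwrite("pics/w45.png",np.hstack([a[100:420,180:480],s["img"][100:420,180:480]]))
E
```

```text
squeezed 0.03997565660247197 [ 2.05889219 10.51005215  3.06507852]
0.08512034828689187 9.05
```

View pics/w45.png

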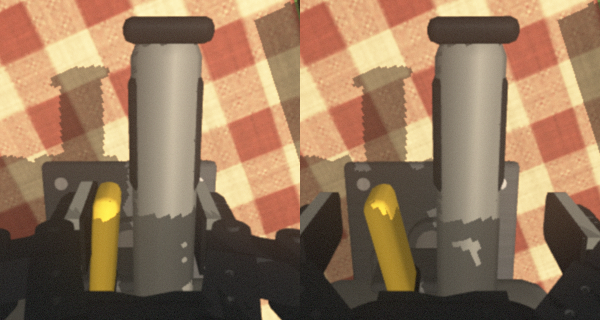

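```bash
python3 - <<'E'
from h import *
from workcell import env, claw, solve_ik, eyes
env.move_linear([*env.current_tool_pos()[:2],.25],speed=.15)
a=-.177+np.pi/2; bp=[.482,-.3365]
env.move_ptp([*bp,.16],list(down(a)))
print(env.current_joint_pos().round(2) if hasattr(env.current_joint_pos(),'round') else env.current_joint_pos())
env.move_linear([*bp,.06],speed=.12)
env.move_linear([*bp,.022],speed=.05)
print(env.current_tool_pos(),env.current_wrist_force())
claw.gripper_to(.045); print("grip",env.current_grip_width(),env.current_wrist_force())
env.move_linear([*bp,.12],speed=.08); env.dwell(.3)
print("lift",env.current_grip_width(),env.current_wrist_force(),env.current_tool_pos(),env.current_time())
for n in("wrist","scene"):
    s=eyes.snapshot(n); cv2.imwrite(f"pics/{n}6.png",s["img"])
    s["det_gift_box"]=eyes.cut_out(s,"gift_box"); pickle.dump(s,open(n+"6.pkl","wb")); print([(d["confidence"],d["box"]) for d in s["det_gift_box"]])
E
```

```text
[-0.83  0.06 -0.07  1.43  0.   -0.65]
[ 0.48216115 -0.33664613  0.0222955 ] [-0.07080367  0.25496219  0.06322353]
grip 0.049848195342747335 [-0.88265113 -0.16124416  4.40476111]
lift 0.049799591984295316 [-0.16414987  0.0918577  -2.16472962] [ 0.48193316 -0.33643389  0.11979875] 16.1583
[(0.88, [514.1, 44.1, 634.3, 141.5]), (0.6, [256.5, 256.5, 388.5, 368.9])]
[(0.89, [333.9, 309.4, 370.5, 345.9]), (0.75, [456.1, 252.8, 488.7, 290.1]), (0.56, [151.9, 187.1, 274.9, 283.5])]
```

```bash
python3 - <<'E'
import cv2,numpy as np
a=cv2.imread("pics/wrist6.png")[100:480,120:520];b=cv2.resize(cv2.imread("pics/scene6.png")[180:370,400:600],None,fx=2,fy=2)
cv2.imwrite("pics/c6.png",np.hstack([a,b]))
E
```

```text
(no output)
```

View pics/c6.png

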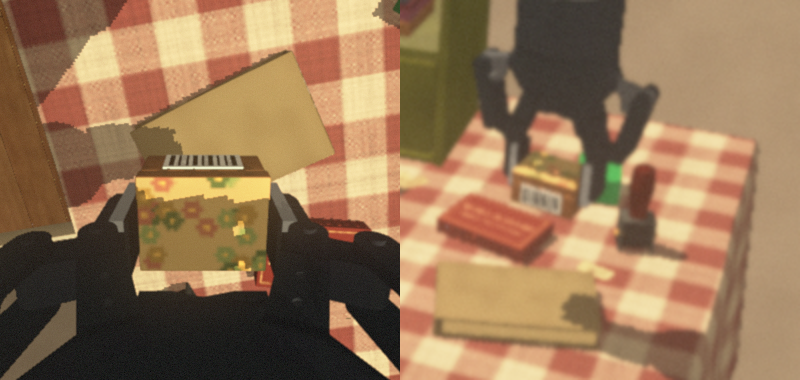

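```bash
python3 - <<'E'
from h import *
from workcell import env, claw, solve_ik, eyes
th=-1.974; sx=np.array([np.cos(th),np.sin(th)]); sy=np.array([-sx[1],sx[0]]); o=np.array([.546,.168])
f=o+.196*sx
env.move_linear([*env.current_tool_pos()[:2],.22],speed=.12)
env.move_ptp([*f,.22],list(down(th+np.pi/2+np.pi)))
env.move_linear([*f,.110],speed=.08); env.dwell(.5)
print(env.current_grip_width(),env.current_wrist_force(),env.current_tool_pos(),f,env.current_time(),np.abs(env.current_qd()).max())
for n in("wrist","scene","top"):
    s=eyes.snapshot(n); cv2.imwrite(f"pics/{n}7.png",s["img"])
    for k in("gift_box","trigger"):
        s["det_"+k]=eyes.cut_out(s,k); print(n,k,[(d["confidence"],d["box"]) for d in s["det_"+k]])
    P=np.array([*f,.12]); print("expected mid px",proj(s,P)); pickle.dump(s,open(n+"7.pkl","wb"))
    
E
python3 - <<'E'
import cv2,numpy as np
a=cv2.imread("pics/wrist7.png")[80:480,100:500];b=cv2.resize(cv2.imread("pics/scene7.png")[180:380,180:380],None,fx=2,fy=2)
cv2.imwrite("pics/c7.png",np.hstack([a,b]))
E
```

```text
0.04967859348241908 [ 0.47836606  0.39382531 -0.67224952] [ 0.46907836 -0.01227665  0.11000029] [ 0.46909605 -0.01228251] 20.6 0.0022448142129276637
wrist gift_box [(0.95, [256.7, 256.9, 387.7, 368.2]), (0.78, [275.6, 1.1, 351.4, 58.6]), (0.17, [257.0, 383.2, 389.9, 399.7])]
wrist trigger []
expected mid px [[323.74548616 311.60140543]]
scene gift_box [(0.78, [486.2, 256.4, 511.1, 288.9]), (0.75, [330.3, 309.7, 370.2, 347.5]), (0.64, [277.9, 227.9, 306.1, 256.8])]
scene trigger [(0.61, [195.7, 211.1, 219.4, 232.0])]
expected mid px [[290.73051854 241.65270707]]
top gift_box [(0.84, [419.9, 164.5, 439.2, 187.0]), (0.55, [337.8, 288.1, 368.3, 313.8])]
top trigger [(0.55, [195.4, 251.8, 211.6, 275.3])]
expected mid px [[290.12843643 272.40368119]]
```

View pics/c7.png

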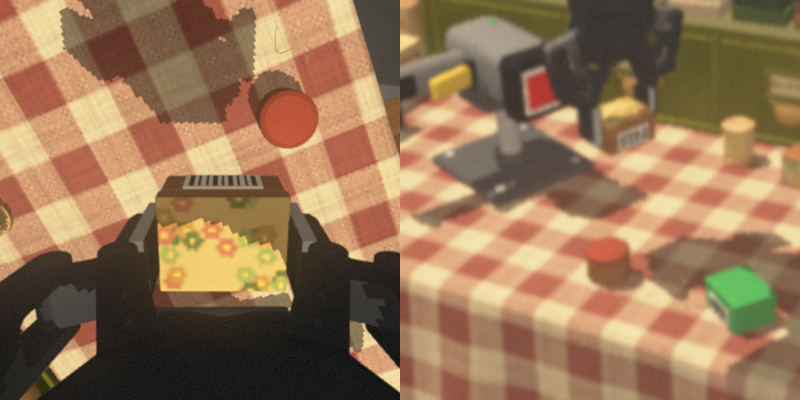

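View pics/top7.png

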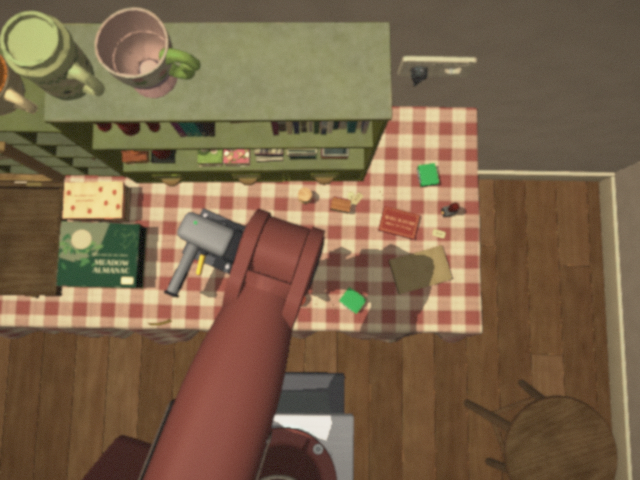

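```bash
python3 - <<'E'
import cv2,numpy as np
a=[cv2.resize(cv2.imread(f"pics/wrist{i}.png")[240:420,230:415],None,fx=2.1,fy=2.1) for i in(6,7)]
cv2.imwrite("pics/c67.png",np.hstack(a))
E
```

```text
(no output)
```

View pics/c67.png

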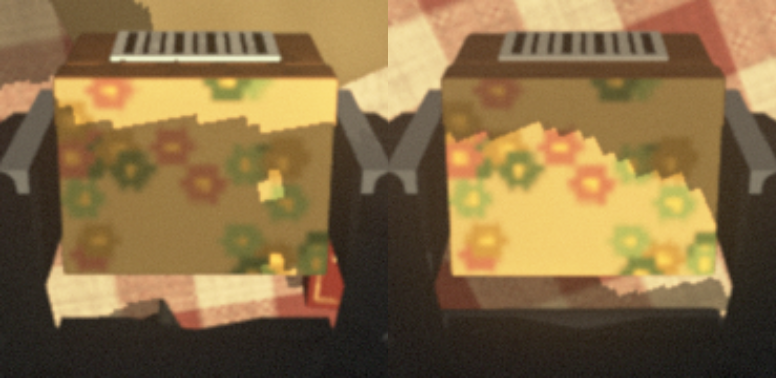

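The box sits the same way in the hand as right after the lift. The strip below it in the picture is only the tablecloth. The scene view puts it at about (292, 242), against the expected (291, 242).

```bash
python3 - <<'E'
from workcell import env
env.sign_off(); print(env.current_time())
E
```

```text
the job is handed in; nothing more can be done
the job is handed in; nothing more can be done
```

The job is handed in, at about 21 s of the allowed 48 s. I squeezed and released the trigger, then lifted the gift box by its plain ends. It is held in front of the scanner's window, planned at 110 mm out on the centre line. No verdict was reported.

- **Trigger:** the wrist pictures show it fully in against the grip, with the fingers at about 40 mm over grip and trigger. It was back at its rest angle after I opened the fingers. I had no direct reading of the joint.
- **Grasp:** the fingers stayed at 49.7 to 49.8 mm on the box from the lift to the end, so it did not slip.
- **Final pose:** the scene camera shows the box about 1 to 2 pixels from where it should be. In the wrist picture it looks level, with a sticker side facing the window and clear of the scanner and book. Level and squareness were judged by eye, not measured.
- **Bystanders:** the path stayed clear of all three. The spool and stamp look unmoved in the last top picture, and the pot is still standing in the wrist and scene views.

One check was limited: the arm hid the box from the top camera at the end, so its final position rests on the scene and wrist views.

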